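Rack a donated tile and open the safety-capped cleaner

ROBOT

A 7-joint arm with a two-finger parallel gripper is mounted at the origin on the work surface. World frame = base frame: x ahead of the robot, y to its left, z up, the work surface at z = 0. Lengths are in mm, angles in rad, forces in N, time in s.
With the tool pointing down it reaches from about 425 to 975 mm from the base axis. Payload 16.7 kg.
Tool frame: the origin (TCP) lies at the very end of the fingers, on their centre line; the grasp point (between the pads) lies 19 mm behind it; z points along the fingers, y is the direction in which the jaws open and shut (so a half turn about z gives the same grasp; the last joint's range is limited). The gripper opens to 85 mm and grips with 20 to 120 N. Pads are 22 mm wide; open, the fingers measure 114 mm over their backs; the gripper's body (76 mm by 85 mm) begins 54 mm behind the grasp point. The pads swing forward as they close: fully open they stand 13 mm farther back than shut.
Start: joints at [-1.31, 0.426, 0.074, 1.606, -0.034, 1.111, -0.067], TCP at [269.557, 618.801, 231.302] pointing down, gripper open.
Joint ranges: [-2.85, 2.85], [-0.5, 2.14], [-1.23, 1.37], [0.21, 2.46], [-1.02, 4.16], [0.16, 2.05], [-2.73, 2.73]. Speed limits (rad/s): [1.89, 1.89, 2.39, 2.39, 3.01, 3.01, 3.01].

INTERFACE

Orientations are given as a unit quaternion [x, y, z, w].
In Python, from workcell import status, eyes, job gives the robot as it stands.
- The arm moves only by the tool play_rows, never from a script. Its argument "motion" is a list of rows, each an object of numbers: "x", "y", "z": the shift along the tool's x, y, z in units of 400 mm (1.0 is 400 mm); "wx", "wy", "wz": the turn, a rotation vector about the tool's x, y, z in units of 60 degrees (1.0 is 60 degrees); "claw": the gripper's target within -1 to 1 (shut at 1, half-way at 0, fully open at -1). A call has 1 to 12 rows; each row shifts and turns the commanded pose from where the row before left it, along the tool's axes as they then stand; what a row does not reach is not made up. A row lasts 1/8 s, in which the tool goes at most 62.5 mm and 10.7 degrees, less where a joint would pass 70% of its speed; a pose out of reach is approached as far as the arm can. A call with a number of a shift or a turn outside -1 to 1 is refused whole. A call with a gripper value outside its range is refused whole. The fingers move at their own pace and stop on an object; "grip_force" is the grip in N (left out, the last holds). Time passes only in rows, so rows that do not move let the fingers close. It gives the time, the measured TCP pose, the force and the opening at its end, in the units of the state.
- status.sense(): the state, without advancing time (a new reading comes with each control period).
- eyes.camera(name): name is "side" or "top"; returns a dict with "frame" (400x640x3 uint8, blue, green, red), "fx", "fy", "cx", "cy" (pixels), "k1" (the pictures are not rectified: a ray, as slopes to the right and down, at radius r is drawn at 1 + k1 r^2 times it, then the intrinsics apply), "rvec" (rotation vector, rad) and "tvec" (3), from world to camera coordinates, as OpenCV has them. Camera axes: x right, y down, z forward; pixel columns grow to the right and rows downward; lengths in mm; the calibration is good to about 2 mm. A picture is of the moment at which its call begins. There is no depth.
- job.hand_in(): hands the job in, once; it reports no verdict.
The state is a dict: "time": time; "joints": joint angles; "dq": joint speeds; "effort": joint torques, N m; "position": TCP position; "orientation": TCP orientation; "force": force on the tool from outside, world axes, zero at the start; "torque": the same for the moment, N m; "width": finger opening in mm.
Only numpy, scipy, OpenCV 4.12 (cv2) and the standard library are available. Lean on these libraries where they do the work, as an engineer would, in place of code of your own. Each camera call takes 0.05 s, during which the arm holds its last target.

TASK

Get the donated tile ready for washing in the second-hand shop: lift the blue-flowered tile off its sloping display stand, stand it on edge in one of the two empty slots of the wooden rack, right down on the slot's floor and about centred along it, and let go of it without dropping it. Then open the cleaner jug: press its red safety cap down against the spring, keep it pressed while you turn it anticlockwise (seen from above) by about a sixth of a turn, and lift it straight off. Finish while holding the cap still and level in the gripper, about 6 cm clear above the jug's mouth; leave the other tile, the mug and the candlestick where they are.

Things in the scene. Friction and masses are not known exactly. Their poses are not given: they have to be found in the camera images.
- tile_center (a point): Centre of the loose white tile with a blue flower: 9 mm thick (its x, normal of the flowered face), 90 mm wide (y), 110 mm tall (z), 0.13 to 0.25 kg. At the start it leans on the display stand, its z running up the slope, 22 degrees from vertical, top edge tipped to the stand's -x (towards the robot). Pinch it across its thickness near the top edge.
- tile: The same tile; origin at the middle of its lower 90 mm edge (55 mm below its centre along its z).
- easel: Fixed wooden display stand; origin on the table below the middle of the tile's lower edge, which starts 22 mm up. A sloping board supports the lower 50 mm of the tile's back (-x side); the upper 60 mm is free on both sides. An 8 mm lip stands 2.5 mm in front of the lower edge: draw the tile out upwards along its slope.
- rack: Fixed wooden rack, 130 (x) by 110 (y) by 50 mm high; origin under its centre, on the table. Three slots run along y, centred at x = -40, 0, +40 mm, each 15 mm wide, 100 mm long between solid wooden bars, floor at z = 12 mm, walls up to z = 50 mm. The slot at -40 mm holds the other tile; 0 and +40 mm are empty. Standing in a slot on its 90 mm edge, the tile has its centre at z = 67 mm.
- tile2_center (a point): Centre of the other tile, terracotta, 9 x 90 x 70 mm, loose, standing upright in the rack's slot at x = -40 mm. To be left alone.
- jug: Blue cleaner jug fixed in a grey holder (144 mm disc), body 110 mm across, carrying handle at its +y side; origin on the table on the jug's axis, z up. Its shoulder slopes from 55 mm radius at z = 95 mm to 30 mm radius at z = 112 mm; the mouth is at z = 150 mm. Cap lugs sit in notches of the neck; a clockwise turn is blocked.
- cap_center (a point): Centre of the loose red ribbed cap, 40 g, 56 mm diameter, 34 mm high, z up its axis; grip it by its sides. Closed: on the jug's axis at z = 146 mm (top 163, rim 129), its x along the jug's x within 6 degrees. Press it down 4 to 7 mm (hard stop 7.2) and, still pressed, turn it anticlockwise from above by 60 degrees; it lifts off between 38 and 82 degrees.
- cap: The same cap; origin at the centre of its rim plane (17 mm below its centre).
- seal (a joint): Spring seal in the jug's mouth that pushes the cap up: 0 with the cap closed, grows as the cap is pressed down (m), about 0.0072 at the hard stop, about -0.002 when the cap is off. It pushes with about 5 N at 0 and 1.2 N more for each mm, so 10 N to free the lugs at 4 mm and 14 N at the stop.
- mug: Blue ceramic mug, 76 mm across, 85 mm high, loose, origin under its centre; beyond the work. To be left alone.
- candlestick: Brass candlestick, 72 mm foot, 112 mm high, loose, origin under its centre; beyond the work. To be left alone.
Mind the look-alikes: they are no part of the job. Several things look just like the jug: the one meant starts farthest to the robot's left. Of the things that look like the cap, the larger one is meant.

How it is judged:
By the outcome, as a careful person would: the job done as asked, in the order asked, and still so for the second after the job is handed in, while the arm keeps its last pose, push and grip.
It also fails if it takes over 48 s, if anything falls off the work surface, if the arm or the gripper's body presses on something with over 40 N, if the wrist force passes 120 N, or if a joint passes its speed limit or range.

## Working session

There is one attempt and no reset: what is moved stays moved. The work goes in short steps, Python scripts to look and compute and a tool call to move; the robot and the scene stay as the last step left them, time stands still between calls to the robot, and variables do not carry over. Pictures are saved under pics/ and viewed, and the job is handed in when it is done.

Besides the shell and the picture viewer there is one more tool, called after "Call:" by a JSON object that holds its "op" and its "data". play_rows: Moves the arm, as the interface text tells. Shifts and turns lie within -1 to 1; 1 stands for 400 mm of shift or 60 degrees of turn. Its arguments: {"type":"object","properties":{"motion":{"type":"array","items":{"type":"object","properties":{"x":{"type":"number","minimum":-1,"maximum":1},"y":{"type":"number","minimum":-1,"maximum":1},"z":{"type":"number","minimum":-1,"maximum":1},"wx":{"type":"number","minimum":-1,"maximum":1},"wy":{"type":"number","minimum":-1,"maximum":1},"wz":{"type":"number","minimum":-1,"maximum":1},"claw":{"type":"number"}}}},"grip_force":{"type":"number"}},"required":["motion"]}

```bash
ls; mkdir -p pics
python3 - <<'E'
from workcell import status, eyes, job
import cv2
print(status.sense())
for n in ("side","top"):
    c=eyes.camera(n); cv2.imwrite(f"pics/{n}0.png",c["frame"]); print({k:v for k,v in c.items() if k!="frame"})
E
```

```text
pics
{'time': 0.0, 'joints': array([-1.30950056,  0.42674681,  0.07383007,  1.60661212, -0.03411552,
        1.11080876, -0.06708062]), 'dq': array([-0.0006228 ,  0.00017644,  0.00097259,  0.00183951,  0.00110333,
       -0.00072069,  0.00010498]), 'effort': array([ 4.84362245e-04, -9.49819565e+01,  3.76173332e+00, -4.63510001e+01,
        1.92855665e-02,  1.02283177e-02,  1.92479496e-05]), 'position': array([269.39880234, 618.45668581, 230.59783906]), 'orientation': array([ 2.03956839e-01,  9.78979660e-01, -6.50997176e-04, -9.68019452e-05]), 'force': array([-0.40969764, -0.03446626,  0.38950237]), 'torque': array([-0.03929245, -0.064114  ,  0.01282898]), 'width': 85.37906770146222}
{'fx': 381.0195431264615, 'fy': 381.0195431264615, 'cx': 326.88251691366753, 'cy': 203.3551929026903, 'k1': -0.07127833928862215, 'rvec': array([ 2.12019254, -0.40100956,  0.23080614]), 'tvec': array([-570.26321061,  171.29553133,  836.03553539])}
{'fx': 437.28632070156186, 'fy': 437.28632070156186, 'cx': 313.64798741795374, 'cy': 205.01504868428856, 'k1': -0.08723083363887953, 'rvec': array([ 2.15594649, -2.17791967,  0.1204817 ]), 'tvec': array([ -89.7423687 ,  596.02661759, 1191.13727265])}
```

View pics/side0.png

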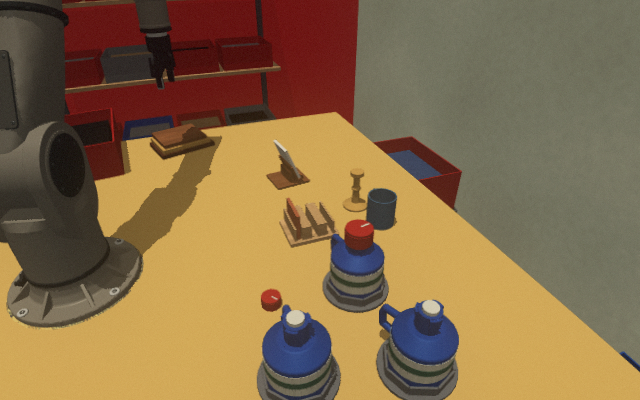

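View pics/top0.png

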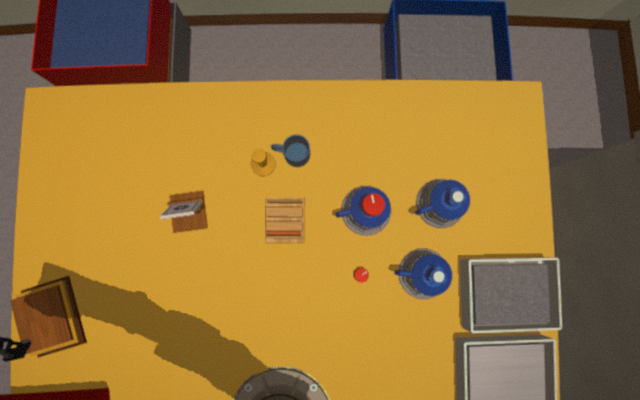

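Side picture: tile on its stand at about (287,163), rack (308,222), capped jug (357,265), small red cap (271,299), and two uncapped jugs at (297,350) and (424,345). In the top picture the jugs are at (366,208), (445,202) and (428,274), with the small red cap at (361,274). Robot left is image left, so the jug farthest left is the one at (366,208), and it carries the larger cap. I'll check this in close crops.

Run:
```python
import cv2
t=cv2.imread("pics/top0.png"); s=cv2.imread("pics/side0.png")
def crop(im,x,y,w,h,k,n):
    cv2.imwrite(f"pics/{n}.png",cv2.resize(im[y:y+h,x:x+w],None,fx=k,fy=k,interpolation=cv2.INTER_CUBIC))
crop(t,150,180,160,70,5,"c_top1")
crop(t,320,170,80,70,8,"c_top2")
crop(s,255,130,100,75,8,"c_s1")
crop(s,270,190,100,75,8,"c_s2")
crop(s,310,210,90,75,8,"c_s3")
```

```text
(no output)
```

View pics/c_top1.png

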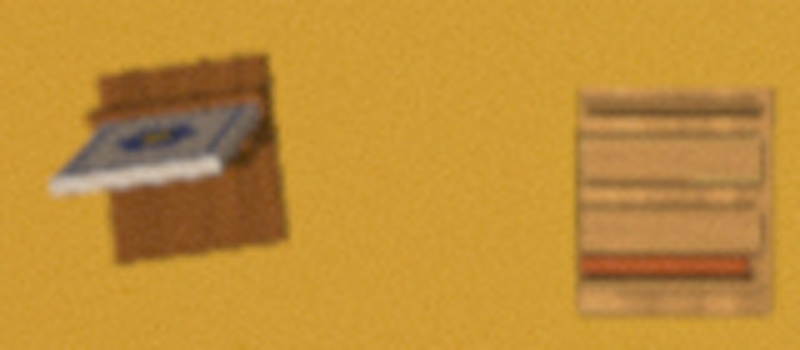

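View pics/c_top2.png

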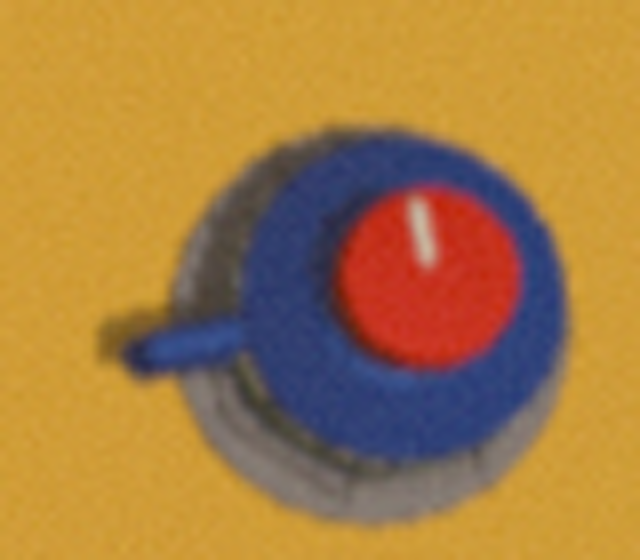

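View pics/c_s1.png

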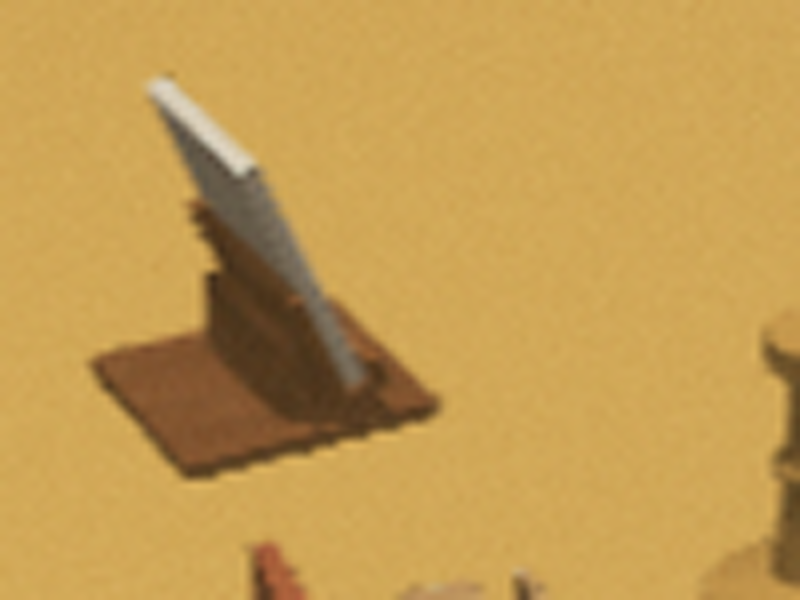

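View pics/c_s2.png

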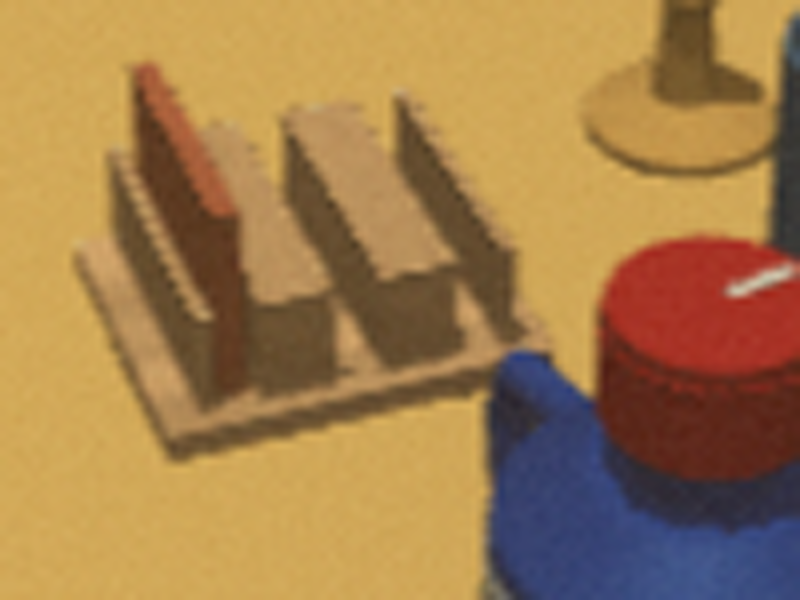

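View pics/c_s3.png

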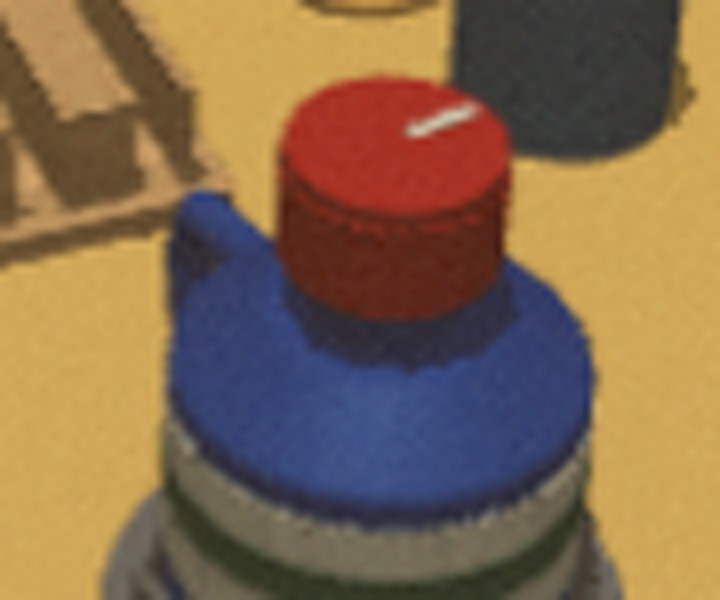

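The crops agree: the capped jug is the left-most one and its cap is the large one. The white line on top marks the cap's x. The only flowered tile is the one on the stand. Next I'll fit poses from the pixels read off these crops.

```bash
cat > h.py <<'E'
import numpy as np, cv2
from scipy.optimize import least_squares
from scipy.spatial.transform import Rotation as R
C={'side':dict(f=381.0195431264615,c=(326.88251691366753,203.3551929026903),k=-0.07127833928862215,r=[2.12019254,-0.40100956,0.23080614],t=[-570.26321061,171.29553133,836.03553539]),
'top':dict(f=437.28632070156186,c=(313.64798741795374,205.01504868428856),k=-0.08723083363887953,r=[2.15594649,-2.17791967,0.1204817],t=[-89.7423687,596.02661759,1191.13727265])}
def proj(n,P):
    c=C[n]; K=np.array([[c['f'],0,c['c'][0]],[0,c['f'],c['c'][1]],[0,0,1]])
    p,_=cv2.projectPoints(np.asarray(P,float).reshape(-1,1,3),np.array(c['r']),np.array(c['t']),K,np.array([c['k'],0,0,0]))
    return p.reshape(-1,2)
def un(px,off,k): return (np.asarray(px,float)+.5)/k-.5+np.array(off)
def ray(n,p):
    c=C[n]; K=np.array([[c['f'],0,c['c'][0]],[0,c['f'],c['c'][1]],[0,0,1]])
    u=cv2.undistortPoints(np.array(p,float).reshape(1,1,2),K,np.array([c['k'],0,0,0])).reshape(2)
    Rm=R.from_rotvec(c['r']).as_matrix(); return -Rm.T@np.array(c['t']), Rm.T@np.array([u[0],u[1],1])
def atz(n,p,z):
    o,d=ray(n,p); return o+d*(z-o[2])/d[2]
def fit(obs,x0,model):
    f=lambda x: np.concatenate([(proj(n,[model(x,m)])[0]-p) for n,m,p in obs])
    s=least_squares(f,x0,loss='soft_l1'); return s.x, f(s.x).reshape(-1,2)
def rz(y): return R.from_euler('z',y).as_matrix()
E
cat > m.py <<'E'
from h import *
np.set_printoptions(precision=2,suppress=True)
for n in C: print(n,ray(n,(320,200))[0])
T1=lambda p:un(p,(150,180),5); T2=lambda p:un(p,(320,170),8)
S1=lambda p:un(p,(255,130),8); S2=lambda p:un(p,(270,190),8); S3=lambda p:un(p,(310,210),8)
# tile: x normal; lower edge middle at z=22
tl=np.radians(22)
def tile(x,m):
    A=rz(x[2])@R.from_euler('y',-tl).as_matrix()
    return np.array([x[0],x[1],22])+A@np.array(m,float)
obs=[('top',(-4.5,45,110),T1((50,192))),('top',(4.5,45,110),T1((54,181))),('top',(-4.5,-45,110),T1((222,173))),('top',(4.5,-45,110),T1((215,158))),
('side',(-4.5,45,110),S1((149,92))),('side',(4.5,45,110),S1((166,76))),('side',(-4.5,-45,110),S1((243,177))),('side',(4.5,-45,110),S1((258,165)))]
x,r=fit(obs,[650,290,0.],tile); print('tile',x,np.degrees(x[2]));print(r)
for n in C:
    x1,r1=fit([o for o in obs if o[0]==n],x,tile); print(n,x1)
def rack(x,m): return np.array([x[0],x[1],0])+rz(x[2])@np.array(m,float)
obs=[('top',(32.5,-50,50),T1((763,134))),('top',(7.5,-50,50),T1((763,184))),('top',(-7.5,-50,50),T1((762,206))),('top',(-32.5,-50,50),T1((762,252))),
('top',(32.5,50,50),T1((580,136))),('top',(7.5,50,50),T1((580,184))),('top',(-7.5,50,50),T1((580,208))),('top',(-32.5,50,50),T1((580,252))),
('side',(7.5,-50,50),S2((382,280))),('side',(32.5,-50,50),S2((462,262))),('side',(-7.5,-50,50),S2((335,292))),('side',(7.5,50,50),S2((283,117))),('side',(32.5,50,50),S2((360,106))),('side',(-65,-55,12),S2((168,440))),('side',(65,-55,12),S2((545,345)))]
x,r=fit(obs,[640,100,0.],rack); print('rack',x,np.degrees(x[2]));print(r)
for n in C:
    x1,r1=fit([o for o in obs if o[0]==n],x,rack); print(n,x1)
ct=T2((430,277)); cs=S3((395,146))
print(atz('top',ct,163),atz('side',cs,163))
a=atz('top',T2((415,200)),163);b=atz('top',T2((429,265)),163);print('mark',np.degrees(np.arctan2(*(a-b)[[1,0]])))
a=atz('side',S3((472,112)),163);b=atz('side',S3((410,132)),163);print('mark',np.degrees(np.arctan2(*(a-b)[[1,0]])))
E
python3 m.py
```

```text
side [ 299.6  -772.41  605.91]
top [ 462.77  -91.78 1248.81]
tile [604.27 266.22  25.25] 1446.785016363288
[[ 0.5   0.52]
 [-1.03 -0.56]
 [-0.08 -0.05]
 [ 0.66 -0.34]
 [-0.22 -0.39]
 [ 0.09  0.1 ]
 [-0.58  0.05]
 [ 0.11 -0.06]]
side [604.51 265.91  25.26]
top [604.01 266.24  25.25]
rack [556.53 -13.47 -75.41] -4320.696652902965
[[-0.09  0.45]
 [-0.13 -0.51]
 [ 0.04  0.53]
 [-0.    0.43]
 [ 0.27 -0.03]
 [ 0.15 -0.6 ]
 [ 0.07  0.04]
 [-0.04  0.33]
 [ 0.27  0.04]
 [-0.25  0.22]
 [ 0.38 -0.2 ]
 [-0.11 -0.47]
 [-0.88 -0.85]
 [-0.08 -0.24]
 [ 1.82  0.39]]
side [556.34 -13.83 -75.42]
top [556.81 -13.38 -75.4 ]
[ 581.47 -244.71  163.  ] [ 581.03 -246.21  163.  ]
mark 10.703343677360381
mark 6.237707132940415
```

```bash
cat >> h.py <<'E'
def rows(target_p,target_R,N,cur=None):
    """prints per-row units for N equal rows from current (or cur) to target"""
    if cur is None:
        from workcell import status
        s=status.sense(); cur=(s['position'],R.from_quat(s['orientation']))
    p0,R0=cur
    w=(R0.inv()*target_R).as_rotvec()/N
    S=sum(R.from_rotvec(w*k).as_matrix() for k in range(N))
    d=np.linalg.solve(S,R0.inv().apply(np.asarray(target_p)-p0))
    print('N',N,'d',np.round(d/400,4),'w',np.round(np.degrees(w)/60,4),'| mm',np.linalg.norm(d).round(1),'deg',np.degrees(np.linalg.norm(w)).round(2))
def down(az,tilt=0):
    """tool y at azimuth az (deg); tool z down, tilted toward +y by tilt deg"""
    a=np.radians(az);t=np.radians(tilt)
    h=np.array([np.cos(a),np.sin(a),0]);u=np.array([0,0,1.])
    z=-np.cos(t)*u+np.sin(t)*h; y=np.cos(t)*h+np.sin(t)*u
    return R.from_matrix(np.column_stack([np.cross(y,z),y,z]))
TB=np.array([604.3,266.2,22]); TY=6.8
def tilep(s):
    z=down(TY,22).as_matrix()[:,2]; return TB-z*s
E
python3 - <<'E'
from h import *
np.set_printoptions(precision=1,suppress=True)
T=lambda p:np.array(p)
print('candle base',atz('top',(263,167),0),'side',atz('side',(355,205),0),'mug',atz('side',(381,222),0),atz('top',(295,152),85))
print('books',atz('top',(45,315),40))
print(tilep(68),tilep(160))
for N in (12,14,16): rows(tilep(160),down(TY,22),N)
E
```

```text
candle base [711.2  50.1   0. ] side [721.9  51.1   0. ] mug [752.2 -50.4   0. ] [734.7 -46.4  85. ]
books [290.1 664.4  40. ]
[579.  263.2  85. ] [544.8 259.1 170.3]
N 12 d [-0.1 -0.   0. ] w [-0.  -0.   0.1] | mm 39.6 deg 5.27
N 14 d [-0.1 -0.   0. ] w [-0.  -0.   0.1] | mm 33.9 deg 4.52
N 16 d [-0.1 -0.   0. ] w [-0.  -0.   0.1] | mm 29.7 deg 3.95
```

```bash
cat >> h.py <<'E'
np.set_printoptions(precision=4,suppress=True)
E
python3 - <<'E'
from h import *
rows(tilep(160),down(TY,22),12)
E
```

```text
N 12 d [-0.0976 -0.0056  0.0152] w [-0.0278 -0.0158  0.0818] | mm 39.6 deg 5.27
```

Call:
{"op": "play_rows", "data": {"motion": [{"x":-0.097,"y":-0.0056,"z":0.015,"wx":-0.028,"wy":-0.016,"wz":0.082,"claw":-1},{"x":-0.097,"y":-0.0056,"z":0.015,"wx":-0.028,"wy":-0.016,"wz":0.082,"claw":-1},{"x":-0.097,"y":-0.0056,"z":0.015,"wx":-0.028,"wy":-0.016,"wz":0.082,"claw":-1},{"x":-0.097,"y":-0.0056,"z":0.015,"wx":-0.028,"wy":-0.016,"wz":0.082,"claw":-1},{"x":-0.097,"y":-0.0056,"z":0.015,"wx":-0.028,"wy":-0.016,"wz":0.082,"claw":-1},{"x":-0.097,"y":-0.0056,"z":0.015,"wx":-0.028,"wy":-0.016,"wz":0.082,"claw":-1},{"x":-0.097,"y":-0.0056,"z":0.015,"wx":-0.028,"wy":-0.016,"wz":0.082,"claw":-1},{"x":-0.097,"y":-0.0056,"z":0.015,"wx":-0.028,"wy":-0.016,"wz":0.082,"claw":-1},{"x":-0.097,"y":-0.0056,"z":0.015,"wx":-0.028,"wy":-0.016,"wz":0.082,"claw":-1},{"x":-0.097,"y":-0.0056,"z":0.015,"wx":-0.028,"wy":-0.016,"wz":0.082,"claw":-1}], "grip_force": 50}}

```text
time: 1.35
position: [524.2, 335.6, 182.8]
orientation: [0.589, 0.791, 0.122, 0.108]
force: [0.7, -0.1, 0.6]
width: 85.2
```

Run:
```python
from h import *
from workcell import status,eyes
s=status.sense(); print(s['position'],s['joints'],s['time'],s['force'])
for N in (2,3,4,5): rows(tilep(160),down(TY,22),N)
```

```text
[524.2135 335.6154 182.7987] [-1.1342  0.267   0.4315  2.0343  0.0952  0.5805 -0.5141] 1.35 [ 0.6846 -0.1085  0.603 ]
N 2 d [-0.0987 -0.0042  0.0172] w [-0.026  -0.0156  0.0793] | mm 40.1 deg 5.09
N 3 d [-0.0658 -0.0019  0.0117] w [-0.0174 -0.0104  0.0529] | mm 26.8 deg 3.4
N 4 d [-0.0494 -0.0011  0.0088] w [-0.013  -0.0078  0.0397] | mm 20.1 deg 2.55
N 5 d [-0.0395 -0.0007  0.0071] w [-0.0104 -0.0062  0.0317] | mm 16.1 deg 2.04
```

Call:
{"op": "play_rows", "data": {"motion": [{"x":-0.0658,"y":-0.002,"z":0.0117,"wx":-0.0174,"wy":-0.0104,"wz":0.053},{"x":-0.0658,"y":-0.002,"z":0.0117,"wx":-0.0174,"wy":-0.0104,"wz":0.053},{"x":-0.0658,"y":-0.002,"z":0.0117,"wx":-0.0174,"wy":-0.0104,"wz":0.053},{}]}}

```text
invalid input
```

Run:
```python
from h import *
from workcell import status,eyes
s=status.sense(); print(s['position'],s['joints'],s['time'],s['force'])
rows(tilep(160),down(TY,22),1)
rows(tilep(68),down(TY,22),4)
t=eyes.camera('top')['frame'];q=eyes.camera('side')['frame']
a=cv2.resize(t[165:245,130:230],None,fx=4,fy=4,interpolation=cv2.INTER_CUBIC)
b=cv2.resize(q[90:200,240:340],None,fx=4,fy=4,interpolation=cv2.INTER_CUBIC)
m=np.zeros((440,800,3),np.uint8);m[:320,:400]=a;m[:,400:]=b;cv2.imwrite('pics/p1.png',m)
```

```text
[524.2135 335.6154 182.7987] [-1.1342  0.267   0.4315  2.0343  0.0952  0.5805 -0.5141] 1.35 [ 0.6846 -0.1085  0.603 ]
N 1 d [-0.1971 -0.0161  0.0331] w [-0.0521 -0.0312  0.1586] | mm 80.2 deg 10.19
N 4 d [-0.0506  0.0008  0.0663] w [-0.013  -0.0078  0.0397] | mm 33.4 deg 2.55
```

View pics/p1.png

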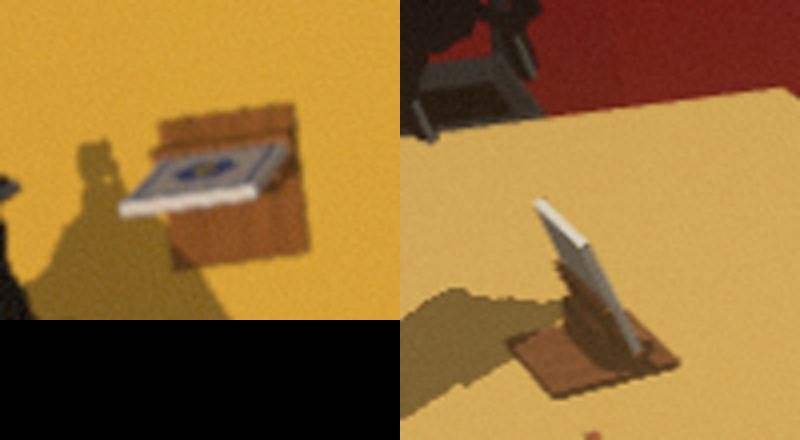

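The empty row was refused, so the arm has not moved and the gripper is still left of the tile. I'll replay with a full last row.

Call:
{"op": "play_rows", "data": {"motion": [{"x":-0.0658,"y":-0.002,"z":0.0117,"wx":-0.0174,"wy":-0.0104,"wz":0.053,"claw":-1},{"x":-0.0658,"y":-0.002,"z":0.0117,"wx":-0.0174,"wy":-0.0104,"wz":0.053,"claw":-1},{"x":-0.0658,"y":-0.002,"z":0.0117,"wx":-0.0174,"wy":-0.0104,"wz":0.053,"claw":-1},{"x":0,"y":0,"z":0,"wx":0,"wy":0,"wz":0,"claw":-1}]}}

```text
time: 1.95
position: [544.2, 258.9, 170.1]
orientation: [0.652, 0.734, 0.142, 0.126]
force: [-0.2, 0.8, 0.3]
width: 85.5
```

Run:
```python
from h import *
from workcell import status,eyes
s=status.sense(); print(s['position'],s['joints'],s['time'],s['force'])
rows(tilep(160),down(TY,22),1)
rows(tilep(68),down(TY,22),4)
t=eyes.camera('top')['frame'];q=eyes.camera('side')['frame']
a=cv2.resize(t[145:245,130:230],None,fx=4,fy=4,interpolation=cv2.INTER_CUBIC)
b=cv2.resize(q[90:200,240:340],None,fx=4,fy=4,interpolation=cv2.INTER_CUBIC)
m=np.zeros((440,800,3),np.uint8);m[:400,:400]=a;m[:,400:]=b;cv2.imwrite('pics/p2.png',m)
print(proj('side',[s['position']]),proj('top',[s['position']]))
```

```text
[544.1977 258.9428 170.068 ] [-1.1142  0.2412  0.5226  2.1323  0.1403  0.4667 -0.6198] 1.95 [-0.1852  0.7966  0.2754]
N 1 d [ 0.0002  0.0017 -0.0001] w [-0.0016  0.0007  0.001 ] | mm 0.7 deg 0.12
N 4 d [0.0001 0.0005 0.0575] w [-0.0004  0.0002  0.0002] | mm 23.0 deg 0.03
[[272.8142 132.171 ]] [[171.7297 220.7488]]
```

View pics/p2.png

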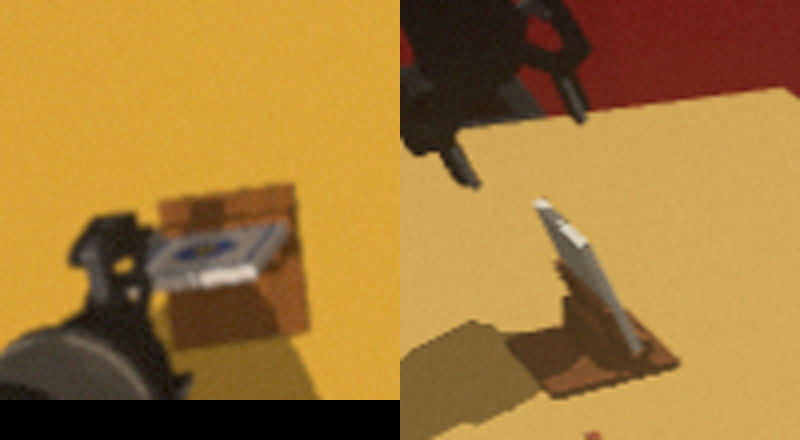

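Run:
```python
from h import *
from workcell import status
s=status.sense(); A=R.from_quat(s['orientation']).as_matrix();p=s['position']
for q in (48,-48):
    P=p-13*A[:,2]+q*A[:,1]
    a=(proj('top',[P])[0]-[130,145])*4; b=(proj('side',[P])[0]-[240,90])*4+[400,0]
    print(P,a,b)
```

```text
[583.7161 266.0447 200.634 ] [141.0738 234.6613] [578.3051 118.9626]
[495.3424 255.1559 164.7521] [173.9234 381.7266] [467.6519 186.7985]
```

The fingertips sit where predicted, straddling the tile's plane, so I'll slide down along the slope and close.

Call:
{"op": "play_rows", "data": {"motion": [{"x":0,"y":0.002,"z":0.057,"claw":-1},{"x":0,"y":0,"z":0.057,"claw":-1},{"x":0,"y":0,"z":0.057,"claw":-1},{"x":0,"y":0,"z":0.057,"claw":-0.5},{"x":0,"y":0,"z":0,"claw":0},{"x":0,"y":0,"z":0,"claw":0.5},{"x":0,"y":0,"z":0,"claw":0.5},{"x":0,"y":0,"z":0,"claw":0.5}]}}

```text
invalid input
```

```bash
cat > see.py <<'E'
import sys
from h import *
from workcell import status,eyes
def see(name,tc,sc,k=4):
    s=status.sense(); print(s['position'],s['time'],s['force'],s['width'],s['joints'])
    t=eyes.camera('top')['frame'];q=eyes.camera('side')['frame']
    w,h=400//k,440//k
    f=lambda im,c:cv2.resize(im[c[1]:c[1]+h,c[0]:c[0]+w],None,fx=k,fy=k,interpolation=cv2.INTER_CUBIC)
    cv2.imwrite(f'pics/{name}.png',np.hstack([f(t,tc),f(q,sc)]))
E
python3 -c "
from see import *
see('p3',(130,145),(240,90))"
```

```text
[544.3524 261.1899 170.6353] 2.05 [ 0.4675  0.1358 -0.0322] 85.37456617979028 [-1.1149  0.2416  0.5205  2.1302  0.1399  0.4671 -0.6192]
```

View pics/p3.png

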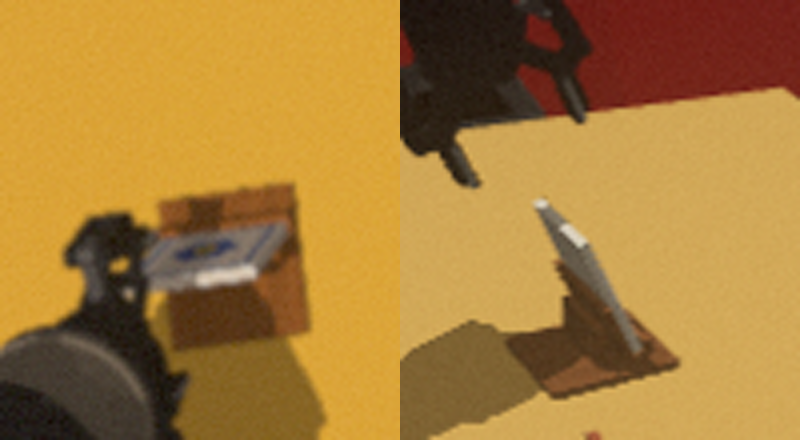

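All seven fields are needed in every row. The gripper is still above the tile.

Call:
{"op": "play_rows", "data": {"motion": [{"x":0,"y":0.001,"z":0.057,"wx":0,"wy":0,"wz":0,"claw":-1},{"x":0,"y":0,"z":0.057,"wx":0,"wy":0,"wz":0,"claw":-1},{"x":0,"y":0,"z":0.057,"wx":0,"wy":0,"wz":0,"claw":-1},{"x":0,"y":0,"z":0.057,"wx":0,"wy":0,"wz":0,"claw":-0.5},{"x":0,"y":0,"z":0,"wx":0,"wy":0,"wz":0,"claw":0},{"x":0,"y":0,"z":0,"wx":0,"wy":0,"wz":0,"claw":0.4},{"x":0,"y":0,"z":0,"wx":0,"wy":0,"wz":0,"claw":0.4},{"x":0,"y":0,"z":0,"wx":0,"wy":0,"wz":0,"claw":0.4}]}}

```text
time: 3.15
position: [578.7, 265.1, 86.9]
orientation: [0.651, 0.735, 0.143, 0.126]
force: [-0.4, -0.9, -0.4]
width: 25.5
```

```bash
python3 -c "
from see import *
see('p4',(130,145),(240,90))
rows(tilep(68),down(TY,22),1)"
```

```text
[578.695  265.1048  86.8681] 3.15 [-0.4287 -0.8514 -0.4153] 25.54376853608135 [-0.9719  0.4283  0.4197  2.1159  0.0289  0.2891 -0.5204]
N 1 d [-0.0045 -0.0011  0.0036] w [-0.0002 -0.0011  0.0025] | mm 2.3 deg 0.16
```

View pics/p4.png

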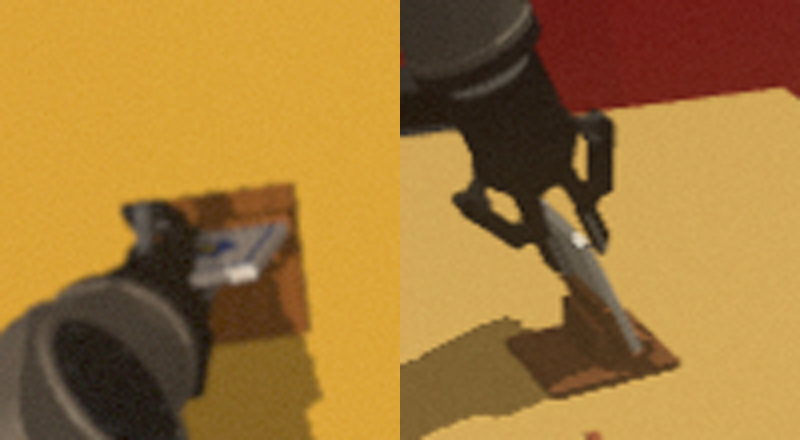

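The tile stands between the fingers at half opening. I'll close gently.

Call:
{"op": "play_rows", "data": {"motion": [{"x":0,"y":0,"z":0,"wx":0,"wy":0,"wz":0,"claw":0.6},{"x":0,"y":0,"z":0,"wx":0,"wy":0,"wz":0,"claw":0.75},{"x":0,"y":0,"z":0,"wx":0,"wy":0,"wz":0,"claw":0.75}], "grip_force": 25}}

```text
time: 3.62
position: [578.6, 264.7, 86.1]
orientation: [0.651, 0.735, 0.142, 0.126]
force: [-0.2, 0.5, 0.7]
width: 10.7
```

Call:
{"op": "play_rows", "data": {"motion": [{"x":0,"y":0,"z":0,"wx":0,"wy":0,"wz":0,"claw":1},{"x":0,"y":0,"z":0,"wx":0,"wy":0,"wz":0,"claw":1}], "grip_force": 25}}

```text
time: 3.88
position: [578.7, 264.7, 86.1]
orientation: [0.651, 0.735, 0.142, 0.126]
force: [-1.0, -0.5, 0.5]
width: 8.5
```

```bash
python3 -c "
from see import *
see('p5',(130,145),(240,90))
rows(tilep(68),down(TY,22),1)"
```

```text
[578.6829 264.6619  86.1097] 3.875 [-1.0161 -0.4531  0.4692] 8.492553635267395 [-0.9711  0.4296  0.4194  2.1159  0.0287  0.2888 -0.5202]
N 1 d [-0.0038 -0.0006  0.0026] w [-0.0007 -0.0006  0.0024] | mm 1.9 deg 0.15
```

View pics/p5.png

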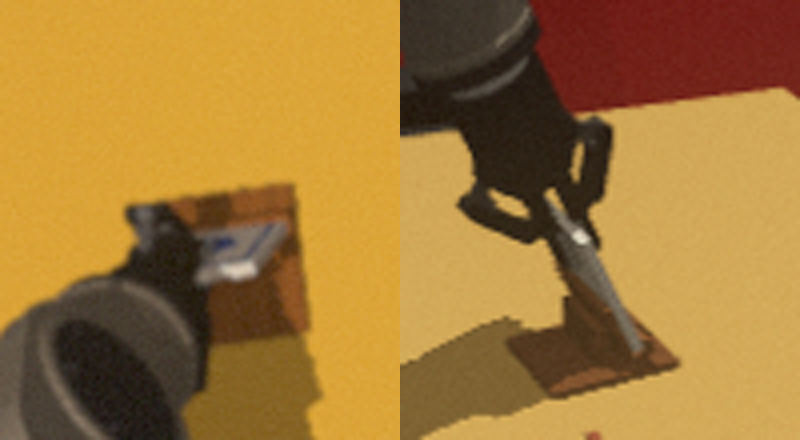

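The tile is held: opening 8.5 mm, almost no side force. I'll raise the grip and draw it out along the slope.

Call:
{"op": "play_rows", "data": {"motion": [{"x":0,"y":0,"z":0,"wx":0,"wy":0,"wz":0,"claw":1},{"x":0,"y":0,"z":-0.03,"wx":0,"wy":0,"wz":0,"claw":1},{"x":0,"y":0,"z":-0.05,"wx":0,"wy":0,"wz":0,"claw":1},{"x":0,"y":0,"z":-0.07,"wx":0,"wy":0,"wz":0,"claw":1},{"x":0,"y":0,"z":-0.07,"wx":0,"wy":0,"wz":0,"claw":1}], "grip_force": 60}}

```text
time: 4.6
position: [545.4, 260.4, 168.9]
orientation: [0.651, 0.735, 0.142, 0.126]
force: [-0.3, 0.9, -1.0]
width: 8.0
```

```bash
python3 -c "
from see import *
see('p6',(130,145),(240,60))
for N in (9,10,11,12): rows([596.5,-12.5,155],down(-0.7),N)"
```

```text
[545.4085 260.4299 168.8526] 4.6 [-0.2978  0.9145 -0.9851] 8.020688446614473 [-1.125   0.2475  0.5362  2.1311  0.1255  0.4616 -0.6056]
N 9 d [-0.0769  0.0083  0.0058] w [ 0.0408 -0.003   0.014 ] | mm 31.0 deg 2.6
N 10 d [-0.0692  0.0075  0.0052] w [ 0.0368 -0.0027  0.0126] | mm 27.9 deg 2.34
N 11 d [-0.0629  0.0069  0.0047] w [ 0.0334 -0.0025  0.0114] | mm 25.4 deg 2.12
N 12 d [-0.0576  0.0064  0.0043] w [ 0.0306 -0.0023  0.0105] | mm 23.3 deg 1.95
```

View pics/p6.png

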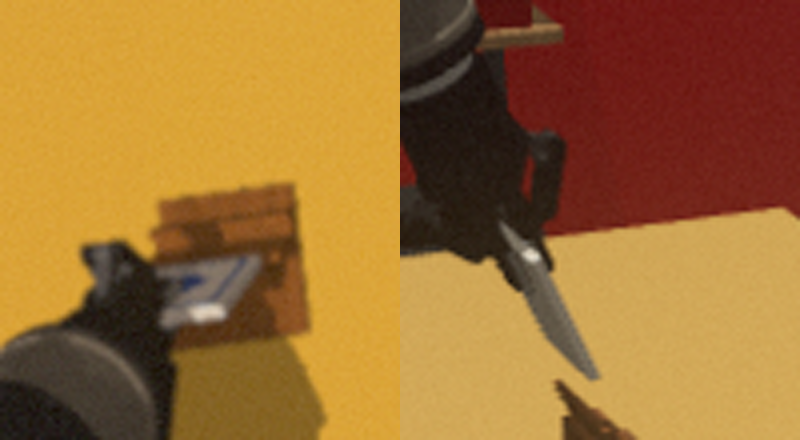

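The tile is clear of the stand. Now to the hover above the rack's +40 mm slot.

Call:
{"op": "play_rows", "data": {"motion": [{"x":-0.063,"y":0.007,"z":0.0047,"wx":0.0334,"wy":-0.0025,"wz":0.0114,"claw":1},{"x":-0.063,"y":0.007,"z":0.0047,"wx":0.0334,"wy":-0.0025,"wz":0.0114,"claw":1},{"x":-0.063,"y":0.007,"z":0.0047,"wx":0.0334,"wy":-0.0025,"wz":0.0114,"claw":1},{"x":-0.063,"y":0.007,"z":0.0047,"wx":0.0334,"wy":-0.0025,"wz":0.0114,"claw":1},{"x":-0.063,"y":0.007,"z":0.0047,"wx":0.0334,"wy":-0.0025,"wz":0.0114,"claw":1},{"x":-0.063,"y":0.007,"z":0.0047,"wx":0.0334,"wy":-0.0025,"wz":0.0114,"claw":1},{"x":-0.063,"y":0.007,"z":0.0047,"wx":0.0334,"wy":-0.0025,"wz":0.0114,"claw":1},{"x":-0.063,"y":0.007,"z":0.0047,"wx":0.0334,"wy":-0.0025,"wz":0.0114,"claw":1},{"x":-0.063,"y":0.007,"z":0.0047,"wx":0.0334,"wy":-0.0025,"wz":0.0114,"claw":1},{"x":-0.063,"y":0.007,"z":0.0047,"wx":0.0334,"wy":-0.0025,"wz":0.0114,"claw":1},{"x":-0.063,"y":0.007,"z":0.0047,"wx":0.0334,"wy":-0.0025,"wz":0.0114,"claw":1},{"x":0,"y":0,"z":0,"wx":0,"wy":0,"wz":0,"claw":1}]}}

```text
time: 6.2
position: [597.0, -15.9, 152.6]
orientation: [0.713, 0.702, -0.003, 0.001]
force: [0.5, 0.6, -1.0]
width: 8.2
```

```bash
python3 -c "
from see import *
rows([596.5,-12.5,155],down(-0.7),1)
rows([596.5,-12.5,130],down(-0.7),2)
"
```

```text
N 1 d [ 0.0085 -0.0015 -0.006 ] w [-0.0024  0.0046 -0.003 ] | mm 4.2 deg 0.36
N 2 d [ 0.0044 -0.0007  0.0283] w [-0.0012  0.0023 -0.0015] | mm 11.4 deg 0.18
```

Call:
{"op": "play_rows", "data": {"motion": [{"x":0.0042,"y":-0.0007,"z":0.02,"wx":-0.0012,"wy":0.0023,"wz":-0.0015,"claw":1},{"x":0.0042,"y":-0.0007,"z":0.02,"wx":-0.0012,"wy":0.0023,"wz":-0.0015,"claw":1},{"x":0,"y":0,"z":0,"wx":0,"wy":0,"wz":0,"claw":1}]}}

```text
time: 6.58
position: [595.6, -9.4, 136.3]
orientation: [0.71, 0.704, 0.0, -0.001]
force: [0.2, -0.3, -1.1]
width: 8.3
```

```bash
python3 -c "
from see import *
see('p7',(245,165),(270,150))
rows([596.5,-12.5,81],down(-0.7),1)"
```

```text
[595.6285  -9.404  136.3402] 6.575 [ 0.1846 -0.2678 -1.0566] 8.346268207294496 [-0.4508  0.4318  0.4608  1.8955 -0.2475  0.8705  0.1264]
N 1 d [-0.0068  0.0007  0.1405] w [ 0.0006 -0.0011  0.0036] | mm 56.3 deg 0.23
```

View pics/p7.png

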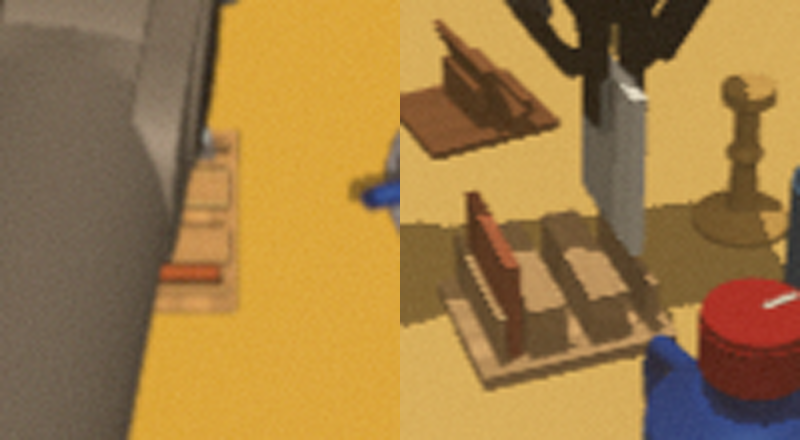

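Run:
```python
from h import *
from workcell import status
s=status.sense(); A=R.from_quat(s['orientation']).as_matrix();p=s['position']
print(p)
im=cv2.imread('pics/p7.png')[:,400:]
for nm,ty in (('near',-45),('far',45)):
  for y in (-4.5,4.5):
    for z in (69,-41):
      P=p+A@np.array([-1.5+ty,y,z]); a=(proj('side',[P])[0]-[270,150]+.5)*4-.5
      print(nm,y,z,P,a); cv2.circle(im,tuple(int(round(v)) for v in a),2,(0,0,255),-1)
cv2.imwrite('pics/p7b.png',cv2.resize(im[:320,120:400],None,fx=2.4,fy=1.8*1.333,interpolation=cv2.INTER_CUBIC)[:600])
```

```text
[596.2251  -9.8409 137.2214]
near -4.5 69 [591.3773 -56.221   68.1643] [229.9318 260.0233]
near -4.5 -41 [591.3044 -56.3488 178.1642] [231.8477 103.9724]
near 4.5 69 [600.3769 -56.2972  68.1701] [243.4666 257.1199]
near 4.5 -41 [600.3041 -56.425  178.17  ] [246.2935 101.3648]
far -4.5 69 [592.1392  33.7757  68.2693] [180.7438 187.3072]
far -4.5 -41 [592.0663  33.6479 178.2692] [179.4523  38.2776]
far 4.5 69 [601.1389  33.6995  68.2752] [193.4774 184.8023]
far 4.5 -41 [601.066   33.5717 178.2751] [192.9814  36.0493]
```

View pics/p7b.png

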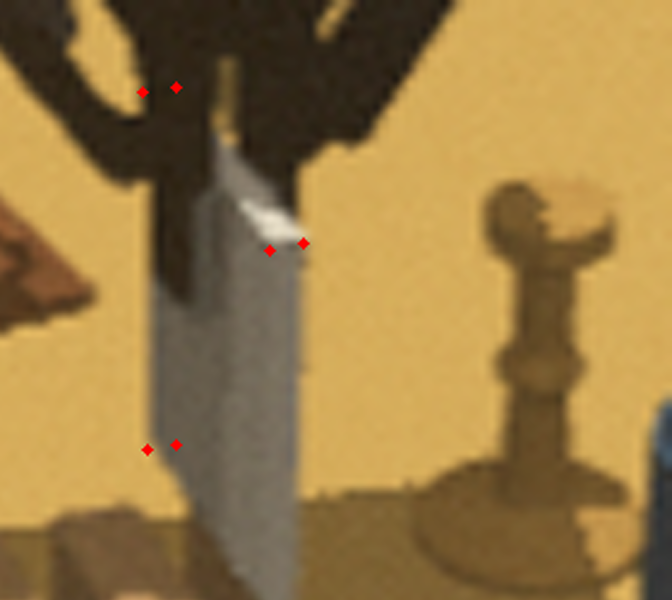

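The model-predicted tile corners match the picture to about 1 px. I'll correct y by -3 mm and x by about +1 mm, then descend to just above the walls.

Call:
{"op": "play_rows", "data": {"motion": [{"x":-0.0075,"y":0.002,"z":0.015,"wx":0,"wy":0,"wz":0.003,"claw":1},{"x":0,"y":0,"z":0.018,"wx":0,"wy":0,"wz":0,"claw":1},{"x":0,"y":0,"z":0,"wx":0,"wy":0,"wz":0,"claw":1},{"x":0,"y":0,"z":0,"wx":0,"wy":0,"wz":0,"claw":1}]}}

```text
time: 7.18
position: [597.1, -13.3, 124.0]
orientation: [0.711, 0.703, 0.001, -0.0]
force: [-0.2, -0.5, -1.6]
width: 8.5
```

```bash
python3 -c "
from see import *
see('p8',(268,190),(295,185),8)
rows([597,-12.5,81],down(-0.7),1)"
```

```text
[597.0965 -13.297  124.0356] 7.175 [-0.2108 -0.5234 -1.571 ] 8.522907898387423 [-0.4383  0.4498  0.4551  1.9014 -0.2593  0.8472  0.1381]
N 1 d [ 0.0018 -0.0006  0.108 ] w [ 0.0009 -0.0011 -0.0001] | mm 43.2 deg 0.09
```

View pics/p8.png

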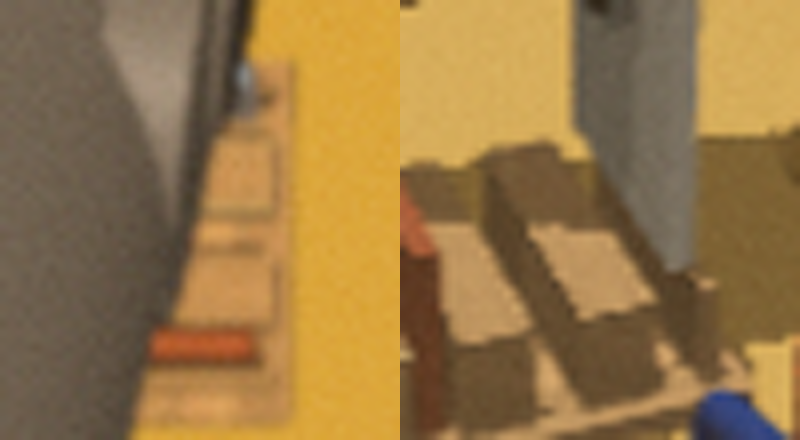

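Run:
```python
from h import *
rk=lambda m: np.array([556.5,-13.5,0])+rz(-.0125)@np.array(m,float)
f=lambda P:(proj('side',[P])[0]-[295,185]+.5)*8-.5+[400,0]
print('tile bottom near corners if centred in slot, z=55:',f(rk((35.5,-45,55))),f(rk((44.5,-45,55))))
print('z=57',f(rk((35.5,-45,57))),f(rk((44.5,-45,57))),'far',f(rk((35.5,45,57))))
print('slot near edges',f(rk((32.5,-50,50))),f(rk((47.5,-50,50))))
```

```text
tile bottom near corners if centred in slot, z=55: [663.3456 279.9855] [690.302  274.1743]
z=57 [663.4152 274.7375] [690.4028 268.9347] far [566.2433 127.5883]
slot near edges [659.9446 303.874 ] [704.898  294.0713]
```

Run:
```python
import cv2
im=cv2.imread('pics/p8.png')[60:360,540:790]
cv2.imwrite('pics/p8b.png',cv2.resize(im,None,fx=2.4,fy=2,interpolation=cv2.INTER_CUBIC))
```

```text
(no output)
```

View pics/p8b.png

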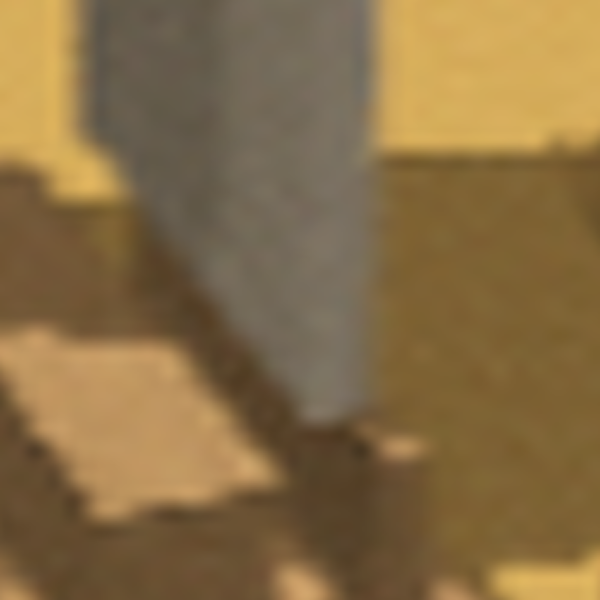

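The tile's lower near corner reads about 1 to 2 mm towards +x of the slot's centre, within the clearance. I'll shift back 1 mm and descend, watching the force.

Call:
{"op": "play_rows", "data": {"motion": [{"x":0.001,"y":-0.003,"z":0.015,"wx":0,"wy":0,"wz":0,"claw":1},{"x":0,"y":0,"z":0.02,"wx":0,"wy":0,"wz":0,"claw":1},{"x":0,"y":0,"z":0.02,"wx":0,"wy":0,"wz":0,"claw":1},{"x":0,"y":0,"z":0,"wx":0,"wy":0,"wz":0,"claw":1}]}}

```text
time: 7.78
position: [595.4, -12.9, 101.2]
orientation: [0.711, 0.703, 0.0, -0.001]
force: [-0.0, -0.5, -1.3]
width: 8.6
```

```bash
python3 -c "
from see import *
see('p9',(268,190),(275,165),5)
rows([596.5,-12.5,81],down(-0.7),1)"
```

```text
[595.4235 -12.897  101.1771] 7.775 [-0.0051 -0.5041 -1.333 ] 8.568907927506599 [-0.4271  0.4786  0.4409  1.9184 -0.2774  0.8046  0.1522]
N 1 d [0.0011 0.0014 0.0525] w [ 0.0005 -0.001  -0.0002] | mm 21.0 deg 0.07
```

View pics/p9.png

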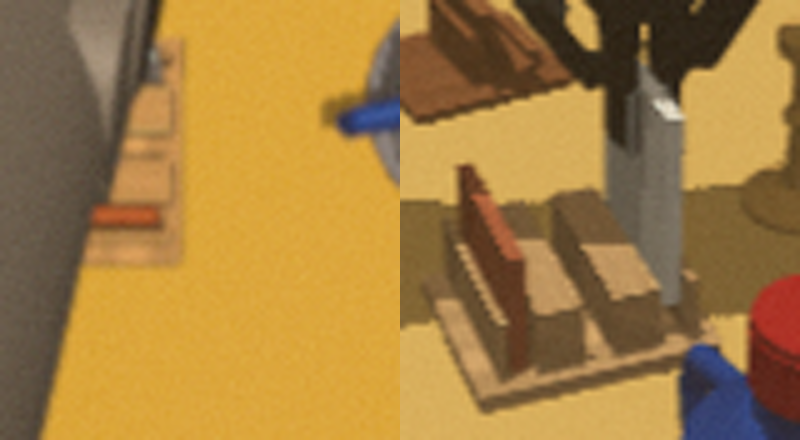

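The tile is inside the slot, with no contact force. Down further.

Call:
{"op": "play_rows", "data": {"motion": [{"x":0.001,"y":0.001,"z":0.02,"wx":0,"wy":0,"wz":0,"claw":1},{"x":0,"y":0,"z":0.018,"wx":0,"wy":0,"wz":0,"claw":1},{"x":0,"y":0,"z":0,"wx":0,"wy":0,"wz":0,"claw":1}]}}

```text
time: 8.25
position: [595.9, -12.4, 86.1]
orientation: [0.711, 0.703, 0.0, -0.0]
force: [0.3, 0.2, -1.4]
width: 8.4
```

Call:
{"op": "play_rows", "data": {"motion": [{"x":0,"y":0,"z":0.005,"wx":0,"wy":0,"wz":0,"claw":1},{"x":0,"y":0,"z":0.003,"wx":0,"wy":0,"wz":0,"claw":1}]}}

```text
time: 8.5
position: [596.4, -12.4, 83.7]
orientation: [0.711, 0.703, 0.001, -0.0]
force: [0.0, -0.5, -0.6]
width: 8.1
```

Call:
{"op": "play_rows", "data": {"motion": [{"x":0,"y":0,"z":0.003,"wx":0,"wy":0,"wz":0,"claw":1},{"x":0,"y":0,"z":0,"wx":0,"wy":0,"wz":0,"claw":1}]}}

```text
time: 8.75
position: [596.3, -12.4, 82.5]
orientation: [0.711, 0.703, 0.001, -0.0]
force: [-0.0, 0.5, -2.8]
width: 8.7
```

Call:
{"op": "play_rows", "data": {"motion": [{"x":0,"y":0,"z":0.003,"wx":0,"wy":0,"wz":0,"claw":1},{"x":0,"y":0,"z":0,"wx":0,"wy":0,"wz":0,"claw":1}]}}

```text
time: 9.0
position: [596.3, -12.4, 81.2]
orientation: [0.711, 0.703, 0.001, -0.0]
force: [0.3, 0.2, -1.9]
width: 8.3
```

Call:
{"op": "play_rows", "data": {"motion": [{"x":0,"y":0,"z":0.003,"wx":0,"wy":0,"wz":0,"claw":1},{"x":0,"y":0,"z":0,"wx":0,"wy":0,"wz":0,"claw":1}]}}

```text
time: 9.25
position: [596.6, -12.3, 80.4]
orientation: [0.711, 0.703, 0.001, -0.0]
force: [-0.9, 0.4, 3.4]
width: 8.6
```

Call:
{"op": "play_rows", "data": {"motion": [{"x":0,"y":0,"z":0.003,"wx":0,"wy":0,"wz":0,"claw":1},{"x":0,"y":0,"z":0,"wx":0,"wy":0,"wz":0,"claw":1}]}}

```text
time: 9.5
position: [596.9, -12.1, 80.2]
orientation: [0.711, 0.703, 0.001, -0.0]
force: [-5.7, 3.1, 23.1]
width: 8.4
```

Contact at TCP z = 80.4, close to the expected 81, so the tile is on the floor. I'll relieve the push and open.

Call:
{"op": "play_rows", "data": {"motion": [{"x":0,"y":0,"z":-0.003,"wx":0,"wy":0,"wz":0,"claw":1},{"x":0,"y":0,"z":0,"wx":0,"wy":0,"wz":0,"claw":1}]}}

```text
time: 9.75
position: [596.5, -12.2, 80.3]
orientation: [0.711, 0.703, 0.001, -0.0]
force: [-1.5, 1.8, 6.3]
width: 8.4
```

Call:
{"op": "play_rows", "data": {"motion": [{"x":0,"y":0,"z":0,"wx":0,"wy":0,"wz":0,"claw":0.7},{"x":0,"y":0,"z":0,"wx":0,"wy":0,"wz":0,"claw":0.5},{"x":0,"y":0,"z":0,"wx":0,"wy":0,"wz":0,"claw":0.3},{"x":0,"y":0,"z":0,"wx":0,"wy":0,"wz":0,"claw":0.3}]}}

```text
time: 10.25
position: [596.3, -12.4, 80.0]
orientation: [0.711, 0.703, 0.001, -0.0]
force: [0.6, -0.1, -0.3]
width: 29.9
```

```bash
python3 -c "
from see import *
see('p10',(268,190),(275,165),5)"
```

```text
[596.2897 -12.4145  79.9987] 10.25 [ 0.6159 -0.0691 -0.2862] 29.871459928271133 [-0.4147  0.5085  0.4257  1.9287 -0.2962  0.7647  0.1667]
```

View pics/p10.png

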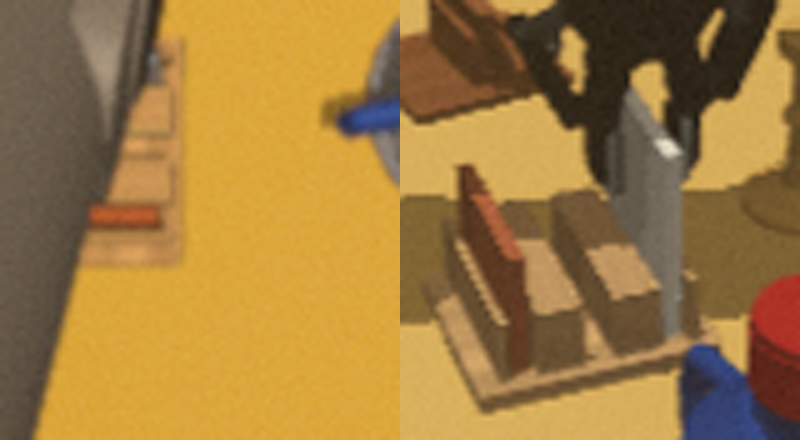

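The tile stands in the slot, released, with the fingers free on both sides. Withdraw upwards.

Call:
{"op": "play_rows", "data": {"motion": [{"x":0,"y":0,"z":-0.02,"wx":0,"wy":0,"wz":0,"claw":0.2},{"x":0,"y":0,"z":-0.05,"wx":0,"wy":0,"wz":0,"claw":0.2},{"x":0,"y":0,"z":-0.08,"wx":0,"wy":0,"wz":0,"claw":0.2},{"x":0,"y":0,"z":-0.1,"wx":0,"wy":0,"wz":0,"claw":-1},{"x":0,"y":0,"z":-0.05,"wx":0,"wy":0,"wz":0,"claw":-1}]}}

```text
time: 10.98
position: [597.1, -12.8, 203.7]
orientation: [0.712, 0.703, 0.002, 0.001]
force: [0.2, 0.2, -0.1]
width: 69.0
```

```bash
python3 -c "
from see import *
see('p11',(268,190),(275,165),5)
for N in (9,10,11): rows([581.2,-245.5,200],down(-53),N)"
```

```text
[597.0525 -12.7905 203.7426] 10.975 [ 0.1682  0.1911 -0.0744] 69.03945298260088 [-0.4799  0.3518  0.4975  1.8396 -0.1994  0.995   0.0878]
N 9 d [-0.0631  0.0229  0.001 ] w [ 0.0004 -0.0005  0.0968] | mm 26.8 deg 5.81
N 10 d [-0.0567  0.0209  0.0009] w [ 0.0004 -0.0004  0.0871] | mm 24.2 deg 5.23
N 11 d [-0.0514  0.0192  0.0008] w [ 0.0004 -0.0004  0.0792] | mm 22.0 deg 4.75
```

View pics/p11.png

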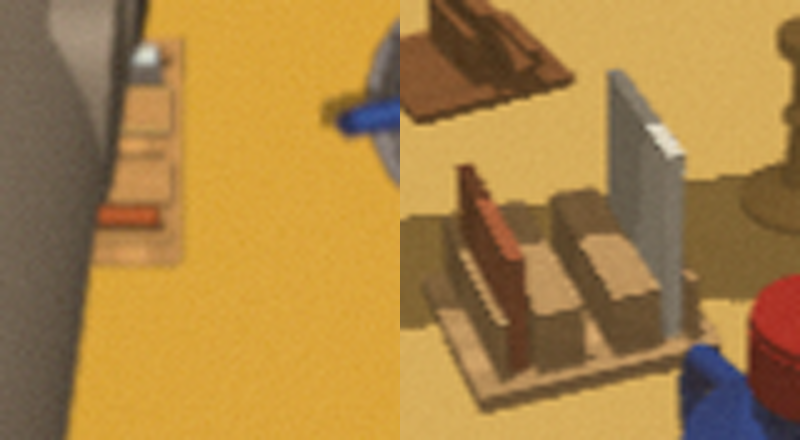

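The tile stands upright and free. On to the hover above the cap.

Call:
{"op": "play_rows", "data": {"motion": [{"x":-0.0567,"y":0.0209,"z":0,"wx":0,"wy":0,"wz":0.087,"claw":-1},{"x":-0.0567,"y":0.0209,"z":0,"wx":0,"wy":0,"wz":0.087,"claw":-1},{"x":-0.0567,"y":0.0209,"z":0,"wx":0,"wy":0,"wz":0.087,"claw":-1},{"x":-0.0567,"y":0.0209,"z":0,"wx":0,"wy":0,"wz":0.087,"claw":-1},{"x":-0.0567,"y":0.0209,"z":0,"wx":0,"wy":0,"wz":0.087,"claw":-1},{"x":-0.0567,"y":0.0209,"z":0,"wx":0,"wy":0,"wz":0.087,"claw":-1},{"x":-0.0567,"y":0.0209,"z":0,"wx":0,"wy":0,"wz":0.087,"claw":-1},{"x":-0.0567,"y":0.0209,"z":0,"wx":0,"wy":0,"wz":0.087,"claw":-1},{"x":-0.0567,"y":0.0209,"z":0,"wx":0,"wy":0,"wz":0.087,"claw":-1},{"x":-0.0567,"y":0.0209,"z":0,"wx":0,"wy":0,"wz":0.087,"claw":-1},{"x":0,"y":0,"z":0,"wx":0,"wy":0,"wz":0,"claw":-1},{"x":0,"y":0,"z":0,"wx":0,"wy":0,"wz":0,"claw":-1}]}}

```text
time: 12.58
position: [580.1, -246.0, 199.5]
orientation: [0.948, 0.318, 0.0, -0.0]
force: [0.9, 0.0, 0.9]
width: 85.5
```

```bash
python3 -c "
from see import *
see('p12',(320,160),(305,150))
rows([581.2,-245.5,200],down(-53),1)
rows([581.2,-245.5,130],down(-53),1)"
```

```text
[ 580.058  -245.9568  199.5139] 12.575 [0.8587 0.0404 0.8687] 85.51999241883168 [-0.2479  0.4696  0.7414  1.7745 -0.3637  1.0393 -0.297 ]
N 1 d [ 0.0011  0.0019 -0.0009] w [-0.0007 -0.0012  0.0021] | mm 0.9 deg 0.15
N 1 d [0.0008 0.002  0.1741] w [-0.0007 -0.0012  0.0021] | mm 69.6 deg 0.15
```

View pics/p12.png

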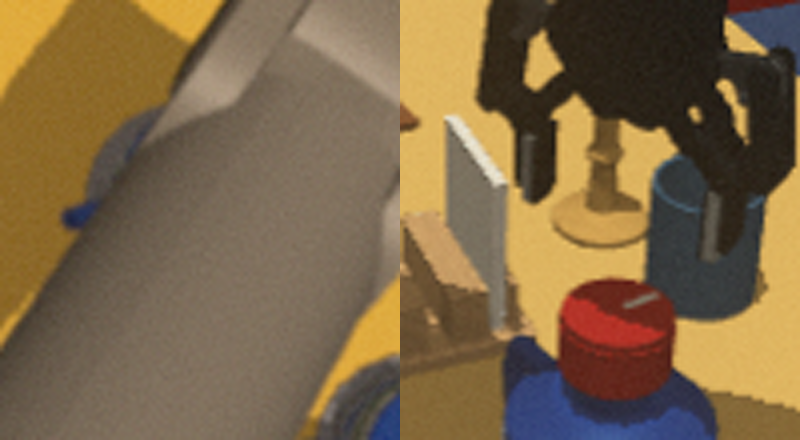

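Run:
```python
from h import *
p=np.array([580.1,-246,212.5]);A=down(-53).as_matrix()
f=lambda P:(proj('side',[P])[0]-[305,150]+.5)*4-.5+[400,0]
for q in (-57,-43,0,43,57): print(q,f(p+q*A[:,1]))
print('cap',f([581.2,-245.5,163]))
for k in (0,.05):print(f(p+[0,0,-49.5]))
```

```text
-57 [516.0509 193.2261]
-43 [541.2402 201.5418]
0 [621.2167 227.9532]
43 [705.2794 255.7285]
57 [733.5621 265.0768]
cap [616.9298 311.852 ]
[615.3333 312.9163]
[615.3333 312.9163]
```

Predicted finger positions match the picture and the gripper is centred over the cap. Descend and close to just outside the cap.

Call:
{"op": "play_rows", "data": {"motion": [{"x":0.0008,"y":0.002,"z":0.05,"wx":0,"wy":0,"wz":0,"claw":-1},{"x":0,"y":0,"z":0.05,"wx":0,"wy":0,"wz":0,"claw":-1},{"x":0,"y":0,"z":0.05,"wx":0,"wy":0,"wz":0,"claw":-1},{"x":0,"y":0,"z":0.031,"wx":0,"wy":0,"wz":0,"claw":-1},{"x":0,"y":0,"z":0,"wx":0,"wy":0,"wz":0,"claw":-0.45},{"x":0,"y":0,"z":0,"wx":0,"wy":0,"wz":0,"claw":-0.45},{"x":0,"y":0,"z":0,"wx":0,"wy":0,"wz":0,"claw":-0.45}], "grip_force": 25}}

```text
time: 13.55
position: [581.3, -246.0, 128.1]
orientation: [0.948, 0.318, 0.001, -0.0]
force: [-0.1, 0.2, 0.8]
width: 62.0
```

```bash
python3 -c "
from see import *
see('p13',(320,160),(325,180),8)
rows([581.2,-245.5,127],down(-53),1)"
```

```text
[ 581.2632 -246.0264  128.059 ] 13.55 [-0.1283  0.1951  0.8134] 61.970998451129084 [-0.2028  0.5507  0.686   1.8294 -0.4337  0.9147 -0.2422]
N 1 d [ 0.0007 -0.0008  0.0024] w [ 0.0002 -0.0018  0.0017] | mm 1.0 deg 0.15
```

View pics/p13.png

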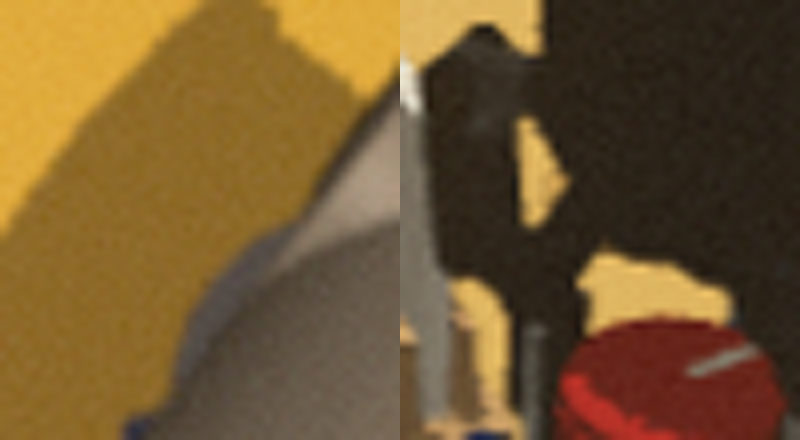

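Call:
{"op": "play_rows", "data": {"motion": [{"x":0,"y":0,"z":0,"wx":0,"wy":0,"wz":0,"claw":-0.3},{"x":0,"y":0,"z":0,"wx":0,"wy":0,"wz":0,"claw":-0.2},{"x":0,"y":0,"z":0,"wx":0,"wy":0,"wz":0,"claw":0}], "grip_force": 30}}

```text
time: 14.02
position: [581.0, -245.8, 127.6]
orientation: [0.948, 0.318, 0.001, -0.0]
force: [-1.0, 1.6, 4.5]
width: 55.2
```

```bash
python3 -c "
from see import *
see('p14',(320,160),(325,200),8)"
```

```text
[ 581.0162 -245.766   127.6276] 14.025 [-0.9508  1.6439  4.5287] 55.180888695824294 [-0.2027  0.5512  0.6857  1.8297 -0.4338  0.9148 -0.2421]
```

View pics/p14.png

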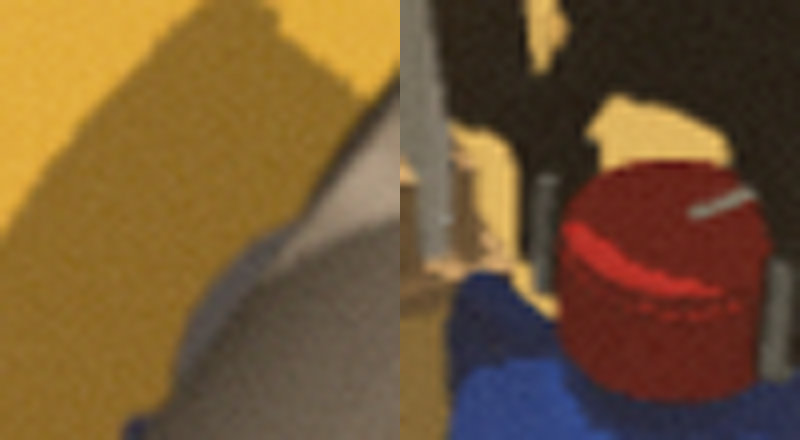

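The cap is gripped (opening 55 mm, side force under 2 N). I'll firm up the grip and press down about 5.5 mm.

Call:
{"op": "play_rows", "data": {"motion": [{"x":0,"y":0,"z":0,"wx":0,"wy":0,"wz":0,"claw":0},{"x":0,"y":0,"z":0.005,"wx":0,"wy":0,"wz":0,"claw":0},{"x":0,"y":0,"z":0.005,"wx":0,"wy":0,"wz":0,"claw":0},{"x":0,"y":0,"z":0.004,"wx":0,"wy":0,"wz":0,"claw":0},{"x":0,"y":0,"z":0,"wx":0,"wy":0,"wz":0,"claw":0}], "grip_force": 80}}

```text
time: 14.75
position: [581.1, -245.8, 122.3]
orientation: [0.948, 0.318, 0.001, -0.001]
force: [-3.4, 3.7, 12.0]
width: 53.6
```

```bash
python3 -c "
from see import *
see('p15',(320,160),(325,200),8)"
```

```text
[ 581.0713 -245.8019  122.2739] 14.75 [-3.4463  3.6638 11.9882] 53.59589691715447 [-0.1988  0.5576  0.6809  1.8331 -0.4395  0.9057 -0.2378]
```

View pics/p15.png

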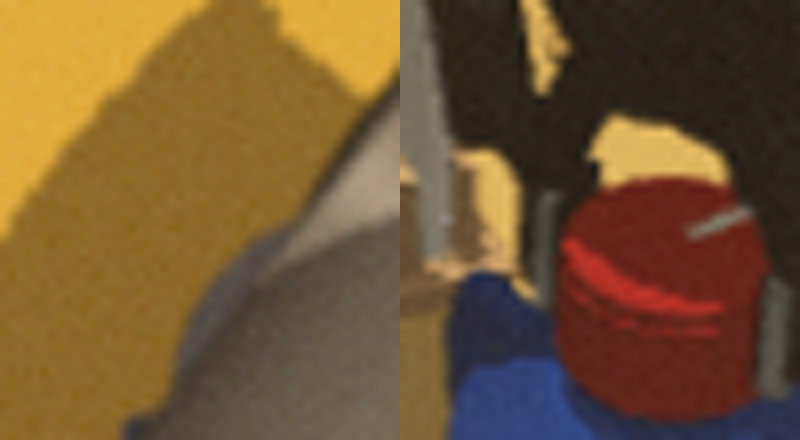

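The cap moved down about 5 mm and the force is 12 N, so the seal is at roughly 5.5 mm. Now turn anticlockwise (negative tool wz), first half.

Call:
{"op": "play_rows", "data": {"motion": [{"x":0,"y":0,"z":0,"wx":0,"wy":0,"wz":-0.08,"claw":0},{"x":0,"y":0,"z":0,"wx":0,"wy":0,"wz":-0.08,"claw":0},{"x":0,"y":0,"z":0,"wx":0,"wy":0,"wz":-0.08,"claw":0},{"x":0,"y":0,"z":0,"wx":0,"wy":0,"wz":-0.08,"claw":0},{"x":0,"y":0,"z":0,"wx":0,"wy":0,"wz":-0.08,"claw":0}]}}

```text
time: 15.48
position: [581.6, -245.6, 122.6]
orientation: [0.86, 0.51, 0.001, -0.0]
force: [-1.5, 3.0, 11.5]
width: 54.7
```

```bash
python3 -c "
from see import *
see('p16',(320,160),(325,200),8)
s=status.sense();print(s['torque']);rows([581.2,-245.5,122.3],down(7),1)"
```

```text
[ 581.6465 -245.6315  122.5698] 15.475 [-1.4822  3.0063 11.519 ] 54.72148229419688 [-0.1254  0.5277  0.5721  1.8285 -0.3616  0.8889  0.1145]
[0.7018 0.4497 0.0622]
N 1 d [ 0.     -0.0011  0.0007] w [ 0.0019 -0.0018 -0.5957] | mm 0.5 deg 35.74
```

View pics/p16.png

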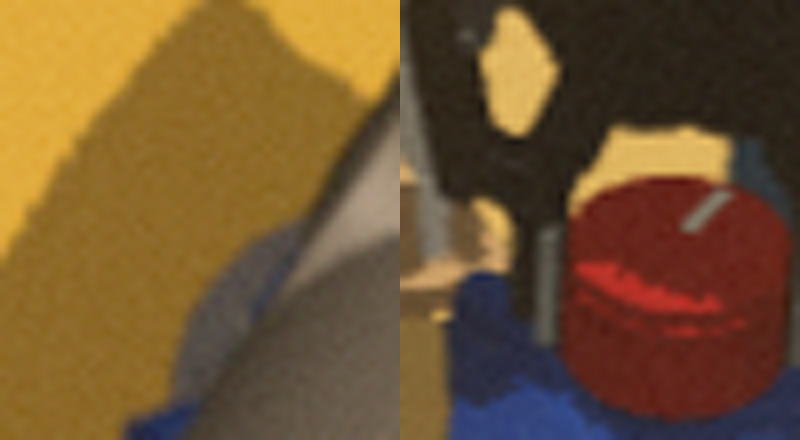

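The cap's mark turns with the gripper and the press holds at 11.5 N. Second half, about 36° more.

Call:
{"op": "play_rows", "data": {"motion": [{"x":0,"y":0,"z":0,"wx":0,"wy":0,"wz":-0.08,"claw":0},{"x":0,"y":0,"z":0,"wx":0,"wy":0,"wz":-0.08,"claw":0},{"x":0,"y":0,"z":0,"wx":0,"wy":0,"wz":-0.08,"claw":0},{"x":0,"y":0,"z":0,"wx":0,"wy":0,"wz":-0.08,"claw":0},{"x":0,"y":0,"z":0,"wx":0,"wy":0,"wz":-0.08,"claw":0},{"x":0,"y":0,"z":0,"wx":0,"wy":0,"wz":-0.08,"claw":0},{"x":0,"y":0,"z":0,"wx":0,"wy":0,"wz":-0.08,"claw":0},{"x":0,"y":0,"z":0,"wx":0,"wy":0,"wz":-0.04,"claw":0},{"x":0,"y":0,"z":0,"wx":0,"wy":0,"wz":0,"claw":0}]}}

```text
time: 16.7
position: [581.5, -245.6, 122.6]
orientation: [0.662, 0.75, 0.001, 0.0]
force: [-1.6, 4.3, 12.2]
width: 54.3
```

```bash
python3 -c "
from see import *
see('p17',(320,160),(325,200),8)
s=status.sense();print(s['torque']);rows([581.2,-245.5,122.3],down(7),1)"
```

```text
[ 581.4859 -245.6325  122.5697] 16.7 [-1.6459  4.3343 12.1523] 54.31072831675393 [-0.0121  0.4962  0.4133  1.822  -0.2548  0.8741  0.646 ]
[0.7623 0.5228 0.0565]
N 1 d [ 0.0005 -0.0007  0.0006] w [ 0.002  -0.0011  0.0019] | mm 0.4 deg 0.18
```

View pics/p17.png

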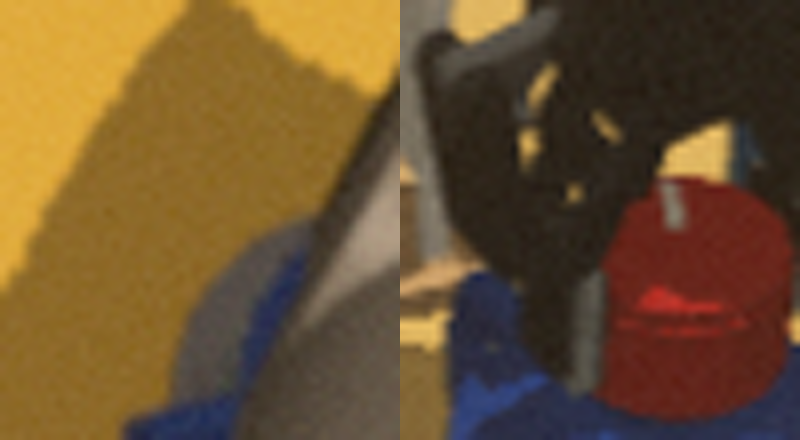

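The mark shows the cap turned with the gripper. Lift straight up slowly and watch the force.

Call:
{"op": "play_rows", "data": {"motion": [{"x":0,"y":0,"z":-0.01,"wx":0,"wy":0,"wz":0,"claw":0},{"x":0,"y":0,"z":-0.01,"wx":0,"wy":0,"wz":0,"claw":0},{"x":0,"y":0,"z":-0.01,"wx":0,"wy":0,"wz":0,"claw":0}]}}

```text
time: 17.18
position: [580.8, -246.0, 133.8]
orientation: [0.662, 0.749, 0.001, -0.0]
force: [0.0, -0.2, -0.2]
width: 54.3
```

Call:
{"op": "play_rows", "data": {"motion": [{"x":0,"y":0,"z":-0.02,"wx":0,"wy":0,"wz":0,"claw":0},{"x":0,"y":0,"z":-0.02,"wx":0,"wy":0,"wz":0,"claw":0}]}}

```text
time: 17.42
position: [580.8, -246.0, 150.3]
orientation: [0.662, 0.749, 0.001, -0.0]
force: [-0.1, -0.9, -0.4]
width: 53.9
```

```bash
python3 -c "
from see import *
see('p18',(320,160),(325,190),8)"
```

```text
[ 580.7995 -246.028   150.2909] 17.425 [-0.1199 -0.8867 -0.3835] 53.94834874670881 [-0.0242  0.4633  0.4281  1.8029 -0.2359  0.9255  0.6306]
```

View pics/p18.png

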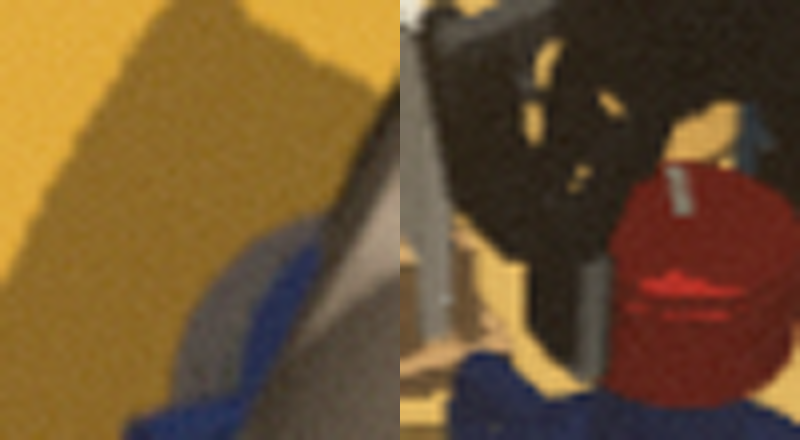

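It lifts with no resistance. Raise to about 6 cm clearance.

Call:
{"op": "play_rows", "data": {"motion": [{"x":0,"y":0,"z":-0.03,"wx":0,"wy":0,"wz":0,"claw":0},{"x":0,"y":0,"z":-0.04,"wx":0,"wy":0,"wz":0,"claw":0},{"x":0,"y":0,"z":-0.04,"wx":0,"wy":0,"wz":0,"claw":0},{"x":0,"y":0,"z":-0.03,"wx":0,"wy":0,"wz":0,"claw":0},{"x":0,"y":0,"z":-0.007,"wx":0,"wy":0,"wz":0,"claw":0},{"x":0,"y":0,"z":0,"wx":0,"wy":0,"wz":0,"claw":0},{"x":0,"y":0,"z":0,"wx":0,"wy":0,"wz":0,"claw":0},{"x":0,"y":0,"z":0,"wx":0,"wy":0,"wz":0,"claw":0}]}}

```text
time: 18.52
position: [580.6, -245.9, 208.1]
orientation: [0.662, 0.75, 0.0, -0.0]
force: [-0.7, 0.1, -1.3]
width: 54.4
```

```bash
python3 -c "
from see import *
rows([581.2,-245.5,209],down(7),1)
see('p19',(250,145),(290,140),4)
f=lambda P:(proj('side',[P])[0]-[290,140]+.5)*4-.5+[400,0]
print('rim ctr@210',f([581,-246,210]),'top ctr@244',f([581,-246,244]),'mouth',f([581,-246,150]))
for a in (0,90,180,270): print(a,f([581+28*np.cos(np.radians(a)),-246+28*np.sin(np.radians(a)),210]))"
```

```text
N 1 d [ 0.0008  0.0015 -0.0022] w [ 0.0001 -0.0012  0.0016] | mm 1.1 deg 0.12
[ 580.6486 -245.8982  208.1332] 18.525 [-0.6949  0.1065 -1.3113] 54.398256784792274 [-0.0453  0.4009  0.4516  1.7534 -0.2009  1.0333  0.6025]
rim ctr@210 [682.6408 272.019 ] top ctr@244 [686.941  210.0639] mouth [675.5077 373.7898]
0 [735.7617 260.3194]
90 [657.2373 241.8876]
180 [628.1177 284.0185]
270 [709.6127 304.0254]
```

View pics/p19.png

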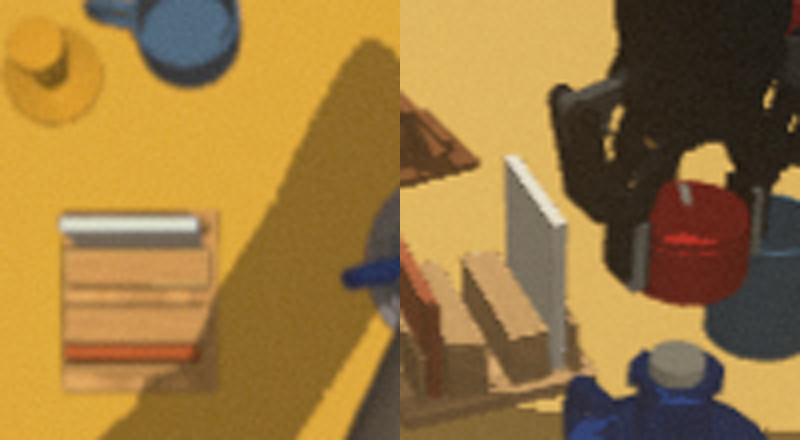

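```bash
python3 -c "
from see import *
im=cv2.imread('pics/p19.png')
cv2.imwrite('pics/p20.png',np.hstack([cv2.resize(im[200:300,40:240],None,fx=2,fy=2,interpolation=cv2.INTER_CUBIC),cv2.resize(im[150:350,600:800],None,fx=2,fy=2,interpolation=cv2.INTER_CUBIC)[:200*2][:200]]) if 0 else cv2.resize(im[150:350,590:800],None,fx=3,fy=3,interpolation=cv2.INTER_CUBIC))
cv2.imwrite('pics/p21.png',cv2.resize(im[200:260,40:240],None,fx=4,fy=4,interpolation=cv2.INTER_CUBIC))"
```

```text
(no output)
```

View pics/p20.png

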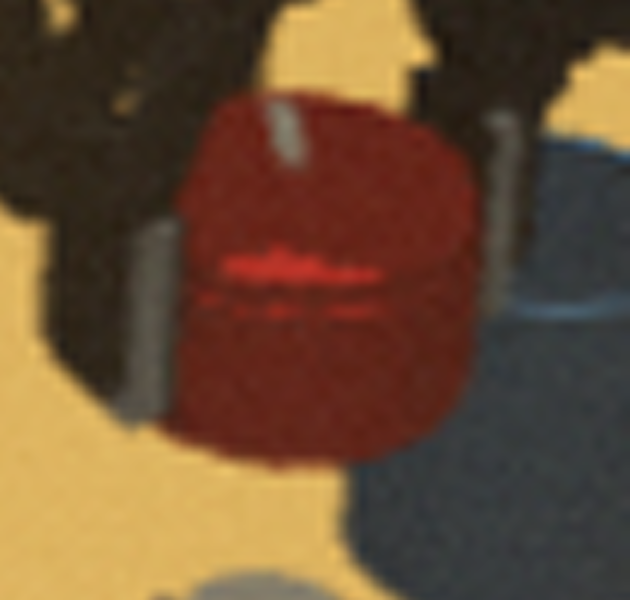

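View pics/p21.png

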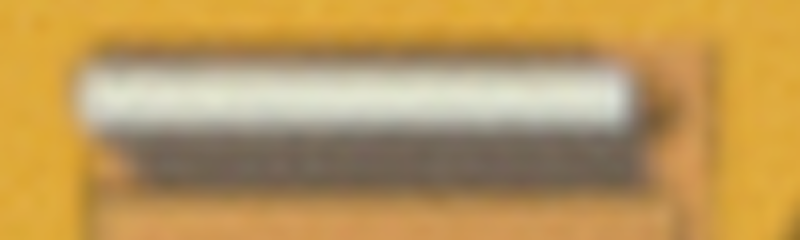

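```bash
python3 -c "
from h import *
im=cv2.imread('pics/p20.png')
f=lambda P:(((proj('side',P)-[290,140]+.5)*4-.5+[400-590,-150])+.5)*3-.5
a=np.radians(np.arange(0,360,5))
for z in (210,244):
  q=f(np.column_stack([580.8+28*np.cos(a),-246+28*np.sin(a),0*a+z-1]))
  cv2.polylines(im,[q.round().astype(int)],True,(0,255,0),1)
cv2.imwrite('pics/p22.png',im)
T=lambda x,y:((np.array([x,y])+.5)/4-.5+[40,200]+.5)/4-.5+[250,145]
L=atz('top',T(80,98),122);Rr=atz('top',T(632,98),122);print(L,Rr,(L+Rr)/2)
"
```

```text
[598.0074  31.9514 122.    ] [597.0997 -57.676  122.    ] [597.5536 -12.8623 122.    ]
```

View pics/p22.png

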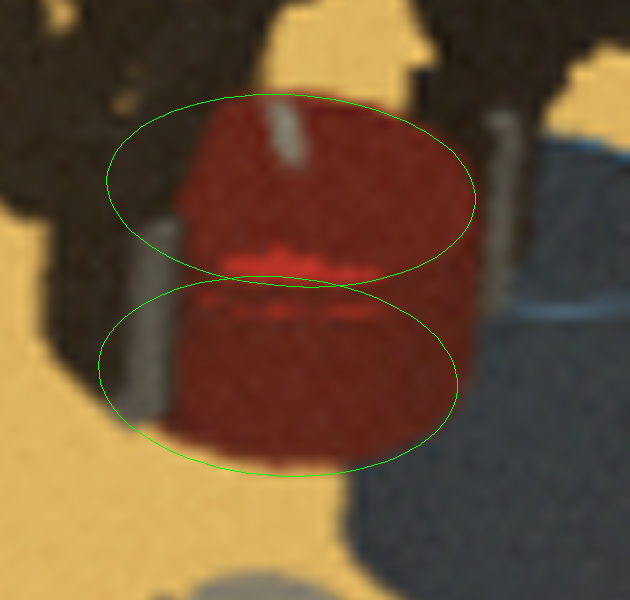

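The cap is level, its outline matches a level model, and the rim is at z ≈ 210 (6 cm above the mouth). The tile centre is at y = -12.9 against -14 for the slot centre. The mug, candlestick and terracotta tile have not moved. Handing in.

```bash
python3 -c "
from workcell import job,status
s=status.sense();print(s['time'],s['force'],s['dq'].round(4),s['width'])
print(job.hand_in())"
```

```text
18.625 [-0.3678537   0.79275504 -0.38876116] [ 0.0002 -0.0024  0.0003 -0.0018  0.0006  0.0004  0.0025] 54.443180331210804
the job is handed in; nothing more can be done
None
```

The tile is in the rack and the jug is open. I handed the job in at 18.6 s, holding the cap still; the hand-in reports no verdict.

- **Tile:** I drew it up off the stand along its slope and lowered it into the rack's +40 mm slot. I took contact at tool height 80.4 mm (81 mm expected) as the slot floor. Pushing on briefly reached about 23 N, which I eased before opening the gripper. It stands upright, about 1 mm from the slot's centre both along it and across it.
- **Cap:** I gripped it at 80 N and pressed it down about 5.5 mm, at roughly 12 N. I kept it pressed while turning it 60° anticlockwise, and it lifted off with no resistance.
- **Last checks:** The cap is level, with its rim at about z = 210 mm, 6 cm above the mouth, give or take 2 mm. The arm was still, with under 1 N on the wrist. The terracotta tile, mug and candlestick looked unmoved in the last pictures.
- **Failures and disagreements:** Two move calls were refused for missing fields before anything moved. The cameras and the arm's own readings differed by 1 to 2 mm.

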